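Rock the angle gauge onto its set mark and hold it

ROBOT

A 6-joint arm with a two-finger parallel gripper is mounted at the origin on a cart in front of the work surface, level with it; the furniture and walls round the work are solid. World frame = base frame: x ahead of the robot, y to its left, z up, the work surface at z = 0. Lengths are in m, angles in degrees, forces in N, time in s.
With the tool pointing down it reaches from about 0.275 to 0.85 m from the base axis. Payload 19 kg.
Tool frame: the origin (TCP) lies at the very end of the fingers, on their centre line; the grasp point (between the pads) lies 19 mm behind it (bot.tcp_to_grasp is the distance from the TCP to the grasp point, in m); z points along the fingers, y is the line along which they close (so a half turn about z gives the same grasp; the last joint's range is limited). The gripper opens to 85 mm and grips with 20 to 120 N. Pads are 22 mm wide; open, the fingers measure 114 mm over their backs; the gripper's body (76 mm by 85 mm) begins 54 mm behind the grasp point. The pads swing forward as they close: fully open they stand 13 mm farther back than shut.
Start: joints at [-79.641, 8.623, 82.357, -0, 89.026, -7.678], TCP at [0.178, -0.547, 0.231] pointing down, gripper open.
Joint ranges: [-160.23, 160.23], [-39.13, 120.54], [6.94, 153.29], [-79.49, 259.48], [9.18, 160.14], [-161.06, 161.06]. Speed limits (degrees/s): [108.29, 108.29, 127.2, 172.46, 172.46, 172.46].

INTERFACE

Orientations are given as a 3x3 rotation matrix whose columns are the frame's x, y, z axes.
In Python, from bench import bot, vision gives the robot as it stands. The module is installed in compiled form; this text tells all that it offers.
- The arm moves only by the tool play_rows, never from a script. Its arguments are lists of equal length, an entry for each row: "linear": the shift along the tool's x, y, z in units of 40 mm (1.0 is 40 mm), a list of three; "dr": the turn, a rotation vector about the tool's x, y, z in units of 5 degrees (1.0 is 5 degrees), a list of three; "gripper": the closure in counts, from 0 (fully open) to 255 (shut). In form: {"linear": [[dx, dy, dz], ...], "dr": [[ax, ay, az], ...], "gripper": [gripper, ...]}. A call has 1 to 8 rows; each row is the pose to reach, as a shift and turn from the pose commanded when the call began, along the tool's axes at that moment; what a row does not reach only later rows make up. A row lasts 1/10 s, in which the tool goes at most 50 mm and 8.59 degrees, less where a joint would pass 70% of its speed; a pose out of reach is approached as far as the arm can. A call with a gripper value outside its range is refused whole. The fingers move at their own pace and stop on an object; the grip force is fixed at half the most. Time passes only in rows, so rows that repeat a pose let the fingers close. It gives the time, the measured TCP pose, the force, the opening and the grip force at its end, in the units of the state.
- bot.state(): the state, without advancing time (a new reading comes with each control period).
- vision.grab_frame(name): name is "scene" or "top" or "wrist"; returns a dict with "frame" (480x640x3 uint8, red, green, blue), "depth" (480x640 float32, m along the optical axis (not along the pixel's ray), 0 where there is no reading), "K" (3x3 intrinsics, pixels), "k1" (the pictures are not rectified: a ray, as slopes to the right and down, at radius r is drawn at 1 + k1 r^2 times it, then the intrinsics apply), "R" (3x3) and "t" (3): a world point X has camera coordinates R X + t. Camera axes: x right, y down, z forward; pixel columns grow to the right and rows downward; lengths in m; the calibration is good to about 2 mm. A picture is of the moment at which its call begins.
- bot.hand_in(): hands the job in; it is judged then, once.
The state is a dict: "time_s": time; "q": joint angles; "joint_vel": joint speeds; "joint_efforts": joint torques, N m; "tool_pos": TCP position; "tool_rot": TCP orientation; "ft_force": force on the tool from outside, world axes, zero at the start; "torque": the same for the moment, N m; "grip_width": finger opening in m; "finger_force": force on a finger pad.
Only numpy, scipy, OpenCV 4.12 (cv2) and the standard library are available. Lean on these libraries where they do the work, as an engineer would, in place of code of your own. Each camera call takes 0.05 s, during which the arm holds its last target. There are 200 camera calls.

TASK

Swing the clamp lever on the rocker block fully open so that it no longer locks down the end of the angle gauge, then take the gauge by its ball grip and rock it on the block's ridge until its swinging pointer settles on the set mark. Keep the gauge seated on the ridge and leave the small things around it where they are. Finish while still holding the gauge steady with the pointer on the mark; do not let go.

Things in the scene. Friction and masses are not known exactly. Their poses are not given: they have to be found in the camera images.
- rocker_block: aluminium block screwed to the worktop, plate 100 (x) x 250 (y) x 12 mm; origin on the worktop under the middle of the ridge; x along the ridge (at yaw 0 away from the robot), y to the left along the gauge. Two dark steel lands stand on it: top 31 mm high at y = +90 mm (the gauge's heavy end rests here at the start), 19 mm high at y = -114 mm.
- ridge (a point): middle of the axis of the ridge, a round steel bar of 12 mm diameter along the block's x, axis 50 mm above the worktop; the gauge rocks about this axis. Cheeks at both ends stop the gauge from sliding along it by more than about 4 mm. To the left of the block stands a dosing pump cabinet, lower than 0.42 m: a hand that starts beyond it must pass above it.
- clamp_lever (a joint): angle of the flat steel clamp lever about its upright hinge on the block (rad): 0 = shut, along the block's x across the gauge's heavy end; grows as its knob swings away from the dial, clockwise from above; 1.5 = fully open (stop), pointing to the block's +y. Starts between 0 and 0.25. About 1 N at the knob moves it; it stays where it is left.
- lever_hinge (a point): point on the lever's upright hinge axis, at block x = +36, y = +72 mm, level with lever_knob (86 mm above the worktop).
- lever_knob (a point): grip point on the lever's upright round black knob (14 mm diameter, from 60 to 104 mm above the worktop), 82 mm from the hinge axis; the point is 86 mm above the worktop. The knob is on the robot's side of the gauge while the lever is shut.
- gauge_foot (a point): rocking point of the gauge: it lies on the ridge axis (within about 1 mm, and 4 mm along the ridge) when the gauge is seated. Axes as gauge.
- grip_ball (a point): centre of the black ball (22 mm diameter) on a 10 mm stem at the light end of the gauge, at y = -105, z = +58 mm in the gauge's frame. Lowering it tips the light end down; it moves on an arc about the ridge. Pinched along the block's x, the ball can pivot between the pads while the hand keeps its orientation.
- pointer (a joint): angle of the free pendulum pointer on the dial (rad): its weight hangs down and its 32 mm needle stands upright; at rest it equals the gauge's tilt, positive with the ball end down. About -0.26 at the start. It swings for about a second after a move. It is behind a clear cover and cannot be touched.
- pointer_tip (a point): tip of the pointer's needle; z runs along the needle, outward from the dial centre.
- set_mark (a joint): angle of the set mark (brass tab 6 mm wide on the dial's upper rim) on the dial (rad), same sense and zero as the pointer; between -0.10 and +0.20, does not move during the job. Pointer and mark agree when both joints have the same value.
- mark_tip (a point): inner tip of the set mark, 34 mm from the dial centre; z runs outward from the dial centre.
- petri_dish: small clear dish, 64 mm diameter, 13 mm high, a bystander in front of the block; origin under its centre.
- fitting_0: small finger-tight fitting, 29 mm long, a bystander in front of the block.
- beaker_50: small beaker, 50 mm wide, 58 mm high, a bystander behind the block; origin under its centre.
- gauge: the loose angle gauge, about 0.55 kg; origin at gauge_foot, y along its base towards its heavy steel end, z normal to the base. Base 40 mm wide, 10 thick, underside at z = 6 mm, from y = -118 to +95; two lips 16 mm apart straddle the ridge bar. Round dial, 100 mm across, 22 thick, centre at z = 70 mm, facing the robot. Let go, its heavy end tips down again.

How it is judged (in metres and radians):
On the way:
1. the clamp lever is swung open, past 1.2 rad (value of joint clamp_lever above 1.2 rad), for 0.2 s.
At the end, for the whole second after the job is handed in: The pointer has settled (slower than 0.2 rad/s) within 0.06 rad of the set mark, the lever is still open past 1.2 rad, the gauge is seated on the ridge (within 8 mm, pressing on the block with more than 0.3 N) and the fingers still hold it there (more than 0.3 N) (angle between the z axis of pointer_tip and the z axis of mark_tip, either way round below 0.06 rad and velocity of joint pointer between -0.2 and 0.2 rad/s and value of joint clamp_lever above 1.2 rad and distance between gauge_foot and ridge below 0.008 m and contact force between gauge and rocker_block above 0.3 N and contact force between the fingers and gauge above 0.3 N); the arm keeps its last pose, push and grip.
It fails at once if the gauge leaves the ridge by more than 25 mm (distance between gauge_foot and ridge above 0.025 m).
It fails at once if a bystander is moved by more than 30 mm (distance of any of petri_dish, fitting_0, beaker_50 from where it was at the start of the episode above 0.03 m).
It also fails if it takes over 54 s, if anything falls off the work surface, if the arm or the gripper's body presses on something with over 40 N, if the wrist force passes 120 N, or if a joint passes its speed limit or range.

## Working session

There is one attempt and no reset: what is moved stays moved. The work goes in short steps, Python scripts to look and compute and a tool call to move; the robot and the scene stay as the last step left them, time stands still between calls to the robot, and variables do not carry over. Pictures are saved under pics/ and viewed, at most 10 in all, crops included, and the job is handed in when it is done.

Besides the shell and the picture viewer there is one more tool, called after ">>>" as name(argument=value, ...), one argument or row to a line, values as JSON. play_rows: Moves the arm, as the interface text tells. Its arguments: {"type":"object","properties":{"linear":{"type":"array"},"dr":{"type":"array"},"gripper":{"type":"array"}},"required":["linear","dr","gripper"]}

```bash
mkdir -p pics; cat > h.py <<'E'
import numpy as np, cv2
from bench import bot, vision
def grab(n,save=None):
    f=vision.grab_frame(n)
    if save: cv2.imwrite('pics/'+save,cv2.cvtColor(f['frame'],cv2.COLOR_RGB2BGR))
    return f
def ray(f,u,v):
    K=np.array(f['K']);R=np.array(f['R']);t=np.array(f['t'])
    d=np.array([(u-K[0,2])/K[0,0],(v-K[1,2])/K[1,1]]);s=d.copy()
    for _ in range(20): s=d/(1+f['k1']*(s@s))
    return -R.T@t, R.T@np.array([s[0],s[1],1.])
def onz(f,u,v,z):
    o,d=ray(f,u,v);return o+d*(z-o[2])/d[2]
def atd(f,u,v):
    o,d=ray(f,u,v);return o+d*f['depth'][int(v),int(u)]
def proj(f,X):
    c=np.array(f['R'])@X+np.array(f['t']);s=c[:2]/c[2];s=s*(1+f['k1']*(s@s));K=np.array(f['K'])
    return K[0,0]*s[0]+K[0,2],K[1,1]*s[1]+K[1,2]
E
python3 - <<'E'
from h import *
np.set_printoptions(precision=3,suppress=True)
for n in('scene','top'):
    f=grab(n,n+'0.png');print(n,-np.array(f['R']).T@f['t'],np.array(f['R'])[2],f['k1'],f['K'][0][0])
s=bot.state();print(s)
E
```

```text
scene [ 0.285 -0.493  0.727] [ 0.291  0.643 -0.709] 0.0064056790689956435 503.51559240757
top [0.456 0.049 0.971] [ 0.106 -0.022 -0.994] -0.09475151467276337 500.6866890653051
{'time_s': 0.1, 'q': array([-79.641,   8.647,  82.387,  -0.001,  89.026,  -7.676]), 'joint_vel': array([-0.011,  0.036, -0.052, -0.074,  0.012,  0.063]), 'joint_efforts': array([  0.004, -71.438, -57.179,  -0.   ,   0.007,   0.   ]), 'tool_pos': array([ 0.178, -0.547,  0.231]), 'tool_rot': array([[ 0.951,  0.31 , -0.   ],
       [ 0.31 , -0.951,  0.001],
       [ 0.   , -0.001, -1.   ]]), 'ft_force': array([-0.135,  0.959,  0.427]), 'torque': array([-0.05 , -0.059,  0.008]), 'finger_force': 0.0, 'grip_width': 0.08545661899824579}
```

View pics/scene0.png

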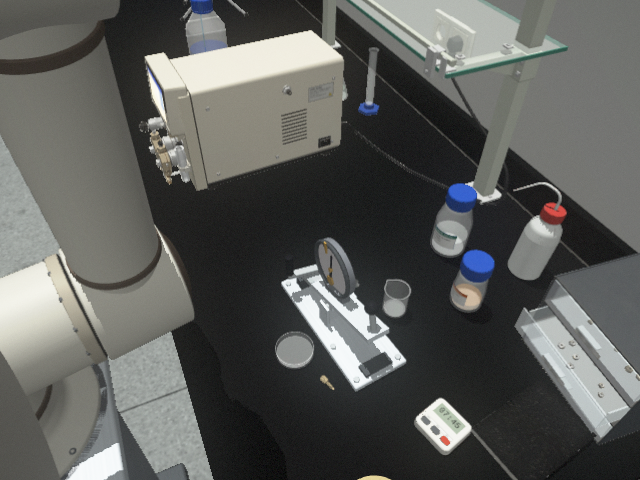

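View pics/top0.png

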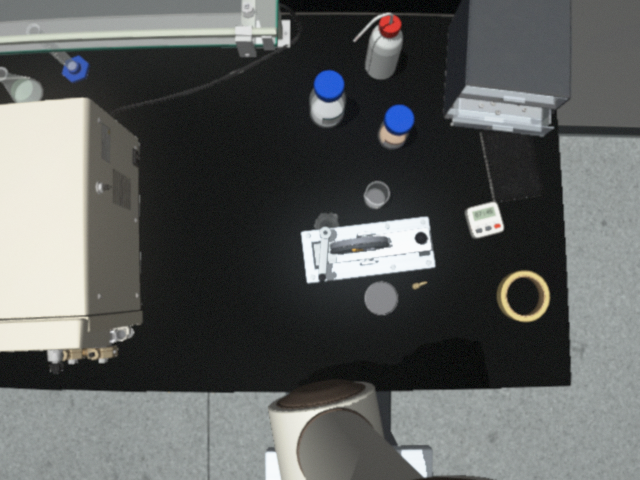

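The scene view shows the white block with the ball at about (373,322) and the black knob at about (288,260). In the top view the plate spans about (302,218)–(435,282), with the ball at (421,238), the lever hinge at (326,232) and the knob end at (322,278).

```bash
cat > m.py <<'E'
from h import *
np.set_printoptions(precision=4,suppress=True)
f=grab('top');im=f['frame'].astype(int)
m=(im.min(2)>130).astype(np.uint8);m[:200]=0;m[300:]=0;m[:,:290]=0;m[:,445:]=0
m=cv2.morphologyEx(m,cv2.MORPH_CLOSE,np.ones((25,25)))
c=max(cv2.findContours(m,0,2)[0],key=cv2.contourArea)
pts=np.array([onz(f,u,v,.012)[:2] for u,v in c[:,0]],np.float32)
(cx,cy),(w,h),a=cv2.minAreaRect(pts);print('rect',cx,cy,w,h,a)
b=cv2.boxPoints(((cx,cy),(w,h),a));print(b)
e=b[1]-b[0] if np.linalg.norm(b[1]-b[0])>np.linalg.norm(b[2]-b[1]) else b[2]-b[1]
e=e*np.sign(e[1]);yaw=np.arctan2(-e[0],e[1]);print('yaw deg',np.degrees(yaw))
B=np.array([[np.cos(yaw),-np.sin(yaw)],[np.sin(yaw),np.cos(yaw)]])
W=lambda x,y,z:np.r_[B@[x,y]+[cx,cy],z]
th=.26
ball=W(0,-.105*np.cos(th)+.058*np.sin(th),.05+.105*np.sin(th)+.058*np.cos(th))
g=grab('scene')
for n,X in dict(ball=ball,hinge=W(.036,.072,.086),knob0=W(-.046,.072,.104),plate=W(-.05,-.125,.012)).items():
    print(n,X,'top',proj(f,X),'scene',proj(g,X))
for n,q in(('top',f),('scene',g)):
    u0,v0=(290,195) if n=='top' else (265,220)
    cr=q['frame'][v0:v0+130 if n=='top' else v0+190,u0:u0+(160 if n=='top' else 160)]
    cv2.imwrite(f'pics/{n}c.png',cv2.cvtColor(cv2.resize(cr,None,fx=3,fy=3,interpolation=2),cv2.COLOR_RGB2BGR))
a,b=[cv2.imread(f'pics/{n}c.png') for n in('top','scene')]
P=np.zeros((570,800,3),np.uint8);P[:390,:400]=a[:,:400];cv2.imwrite('pics/a.png',a);cv2.imwrite('pics/b.png',b)
E
python3 m.py
```

```text
rect 0.5292650461196899 -0.037837669253349304 0.19667057693004608 0.24979522824287415 6.656805038452148
[[ 0.4171  0.0748]
 [ 0.4461 -0.1733]
 [ 0.6414 -0.1505]
 [ 0.6125  0.0976]]
yaw deg 6.6568093
ball [ 0.5393 -0.1238  0.133 ] top (np.float64(424.9116004092228), np.float64(238.88655614967774)) scene (np.float64(371.64089961413947), np.float64(311.0234739228372))
hinge [0.5567 0.0379 0.086 ] top (np.float64(329.1015615785603), np.float64(232.23942058592885)) scene (np.float64(333.8914635259884), np.float64(254.82902755731024))
knob0 [0.4752 0.0283 0.104 ] top (np.float64(335.0015924746612), np.float64(277.8730346573134)) scene (np.float64(292.08191201139056), np.float64(265.8469194435174))
plate [ 0.4941 -0.1678  0.012 ] top (np.float64(435.37612094234305), np.float64(268.3669294924065)) scene (np.float64(352.9798413513157), np.float64(389.16661565017637))
```

View pics/a.png

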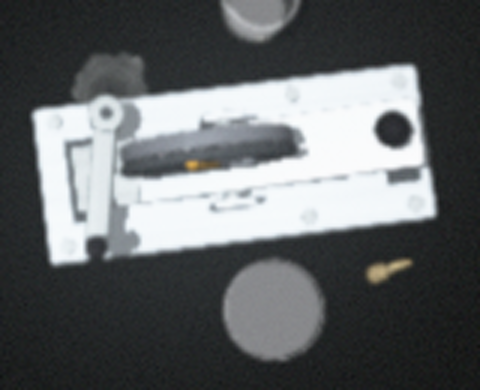

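View pics/b.png

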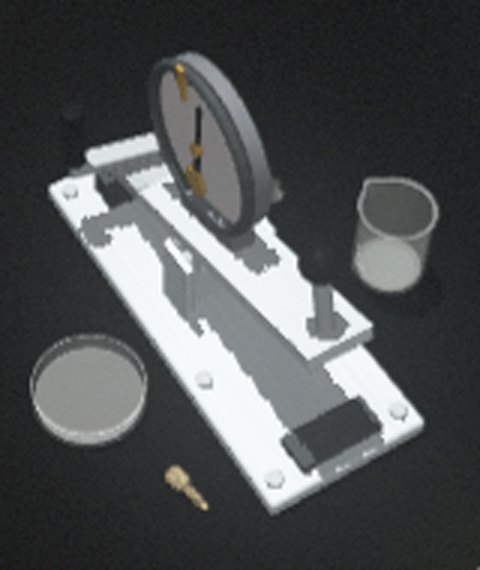

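The crops show the plate corners, ball, hinge and knob clearly. My rectangle was spoiled by the beaker and dish, so I'll use a corner fit and a two-view triangulation instead.

```bash
cat > m2.py <<'E'
from h import *
np.set_printoptions(precision=4,suppress=True)
f=grab('top');g=grab('scene')
T=lambda u,v:(290+u/3,195+v/3); S=lambda u,v:(265+u/3,220+v/3)
TL,BL,BR,TR=[onz(f,*T(*p),.012)[:2] for p in((33,110),(52,264),(435,215),(415,66))]
print('sides',[np.linalg.norm(a-b) for a,b in((TL,TR),(BL,BR),(TL,BL),(TR,BR))])
c=(TL+BL+BR+TR)/4;e=(TL+BL-TR-BR);yaw=np.arctan2(-e[0],e[1]);print('c',c,'yaw',np.degrees(yaw))
def tri(p,q):
    (o1,d1),(o2,d2)=ray(f,*p),ray(g,*q)
    s=np.linalg.lstsq(np.c_[d1,-d2],o2-o1,rcond=None)[0];a=o1+d1*s[0];b=o2+d2*s[1];return (a+b)/2,np.linalg.norm(a-b)
print('ball',tri(T(393,129),S(317,263)));print('knobtop',tri(T(95,242),S(72,110)))
B=np.array([[np.cos(yaw),-np.sin(yaw)],[np.sin(yaw),np.cos(yaw)]])
W=lambda x,y,z:np.r_[B@[x,y]+c,z]
th=.26
ball=W(0,-.105*np.cos(th)+.058*np.sin(th),.05+.105*np.sin(th)+.058*np.cos(th))
print('ball model',ball,proj(f,ball),proj(g,ball))
for z in(.06,.07,.08,.104):print(z,onz(f,*T(105,113),z),onz(f,*T(96,243),z))
print('hinge',W(.036,.072,.086))
print('depth ball top',atd(f,*T(393,129)))
E
python3 m2.py
```

```text
sides [np.float64(0.24928618522053708), np.float64(0.2479030829988835), np.float64(0.09935159098879168), np.float64(0.09740218376921589)]
c [ 0.5315 -0.0384] yaw 6.6168510151464766
ball (array([ 0.5411, -0.1174,  0.1323]), np.float64(0.0003048299993570112))
knobtop (array([0.4791, 0.0514, 0.1018]), np.float64(0.00035181217003188897))
ball model [ 0.5415 -0.1244  0.133 ] (np.float64(425.2387248021243), np.float64(237.62191360046856)) (np.float64(373.1489502716518), np.float64(310.8534702983507))
0.06 [0.5589 0.045  0.06  ] [0.4798 0.0509 0.06  ]
0.07 [0.5578 0.0451 0.07  ] [0.4795 0.0509 0.07  ]
0.08 [0.5566 0.0451 0.08  ] [0.4792 0.0508 0.08  ]
0.104 [0.5539 0.0452 0.104 ] [0.4786 0.0508 0.104 ]
hinge [0.5589 0.0372 0.086 ]
depth ball top [ 0.5398 -0.1152  0.143 ]
```

```bash
cat >> h.py <<'E'
from scipy.spatial.transform import Rotation as Ro
def plan(pos,ang):
    "tool pointing down, tool y at heading ang (deg): units for play_rows from the present pose"
    s=bot.state();R=np.array(s['tool_rot']);a=np.radians(ang)
    y=np.array([np.cos(a),np.sin(a),0]);z=np.array([0,0,-1.]);G=np.c_[np.cross(y,z),y,z]
    l=R.T@(np.array(pos)-s['tool_pos'])/.04;d=Ro.from_matrix(R.T@G).as_rotvec(degrees=True)/5
    print('lin',np.round(l,2),'dr',np.round(d,2))
E
python3 -c "
from h import *
plan((.477,.061,.23),85.5)"
```

```text
lin [ 11.81 -12.13   0.03] dr [-0.000e+00 -1.000e-02 -3.149e+01]
```

>>> play_rows(
  linear=[
    [11.81, -12.13, 0],
    [11.81, -12.13, 0],
    [11.81, -12.13, 0],
    [11.81, -12.13, 0],
    [11.81, -12.13, 0],
    [11.81, -12.13, 0],
    [11.81, -12.13, 0],
    [11.81, -12.13, 0],
  ],
  dr=[
    [0, 0, -31.5],
    [0, 0, -31.5],
    [0, 0, -31.5],
    [0, 0, -31.5],
    [0, 0, -31.5],
    [0, 0, -31.5],
    [0, 0, -31.5],
    [0, 0, -31.5],
  ],
  gripper=[120, 120, 120, 120, 120, 120, 120, 120],
)

```text
time_s: 1.1
tool_pos: [0.3549, -0.1859, 0.2315]
tool_rot: [[0.05, 0.999, 0.001], [0.999, -0.05, -0.0], [-0.0, 0.001, -1.0]]
ft_force: [1.1, 0.0, -0.1]
grip_width: 0.0448
finger_force: 0.0
```

```bash
python3 -c "
from h import *
plan((.477,.061,.23),85.5);print(bot.state()['q'])"
```

```text
lin [6.32 2.74 0.04] dr [ 0.000e+00  1.000e-02 -1.768e+01]
[-3.87058645e+01 -1.28520149e+01  1.03046177e+02  5.16874383e-03
  8.97636274e+01 -3.58202568e+01]
```

>>> play_rows(
  linear=[
    [6.32, 2.74, 0],
    [6.32, 2.74, 0],
    [6.32, 2.74, 0],
    [6.32, 2.74, 0],
    [6.32, 2.74, 0],
    [6.32, 2.74, 0],
    [6.32, 2.74, 0],
    [6.32, 2.74, 0],
  ],
  dr=[
    [0, 0, -17.7],
    [0, 0, -17.7],
    [0, 0, -17.7],
    [0, 0, -17.7],
    [0, 0, -17.7],
    [0, 0, -17.7],
    [0, 0, -17.7],
    [0, 0, -17.7],
  ],
  gripper=[120, 120, 120, 120, 120, 120, 120, 120],
)

```text
time_s: 1.9
tool_pos: [0.4783, 0.0595, 0.231]
tool_rot: [[-0.914, 0.407, -0.001], [0.407, 0.914, 0.0], [0.001, -0.0, -1.0]]
ft_force: [-0.0, 0.3, -0.1]
grip_width: 0.0449
finger_force: 0.0
```

```bash
python3 -c "
from h import *
plan((.477,.061,.23),85.5);print(bot.state()['q'])"
```

```text
lin [0.04 0.02 0.03] dr [-0.   -0.01 -3.9 ]
[-2.08668951e+00 -2.56326878e+00  9.41353980e+01  6.29321100e-03
  8.84640391e+01 -6.81002828e+01]
```

>>> play_rows(
  linear=[
    [0.04, 0.02, 0],
    [0.04, 0.02, 0],
    [0.04, 0.02, 0],
    [0.04, 0.02, 0],
    [0.04, 0.02, 0],
  ],
  dr=[
    [0, 0, -3.9],
    [0, 0, -3.9],
    [0, 0, -3.9],
    [0, 0, -3.9],
    [0, 0, -3.9],
  ],
  gripper=[120, 120, 120, 120, 120],
)

```text
time_s: 2.4
tool_pos: [0.477, 0.0599, 0.2313]
tool_rot: [[-0.996, 0.088, -0.0], [0.088, 0.996, 0.0], [0.0, 0.0, -1.0]]
ft_force: [-0.6, 0.5, 0.5]
grip_width: 0.0449
finger_force: 0.0
```

```bash
python3 -c "
from h import *
plan((.477,.061,.082),85.5)
f=grab('wrist','w1.png')
print(proj(f,np.array([.479,.0512,.104])),proj(f,np.array([.479,.0512,.06])),proj(f,np.array([.477,.061,.104])),proj(f,np.array([.558,.0445,.07])))"
```

```text
lin [0.   0.03 3.73] dr [ 0.   -0.   -0.11]
(np.float64(306.7500736846288), np.float64(229.80690372795254)) (np.float64(308.1145558881423), np.float64(217.16372714818897)) (np.float64(318.0797927931364), np.float64(226.56781411439763)) (np.float64(308.709286549359), np.float64(295.3766561964505))
```

View pics/w1.png

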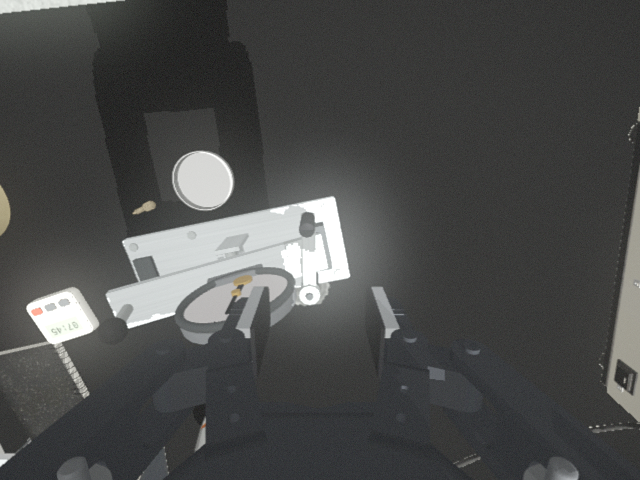

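The wrist view agrees with the estimate: the knob is at (307,222) and the hinge at (308,295). Next I lower the hand to cage the knob.

>>> play_rows(
  linear=[
    [0, 0, 1],
    [0, 0, 2],
    [0, 0, 2.7],
    [0, 0, 3.2],
    [0, 0, 3.5],
    [0, 0, 3.73],
    [0, 0, 3.73],
    [0, 0, 3.73],
  ],
  dr=[
    [0, 0, 0],
    [0, 0, 0],
    [0, 0, 0],
    [0, 0, 0],
    [0, 0, 0],
    [0, 0, 0],
    [0, 0, 0],
    [0, 0, 0],
  ],
  gripper=[120, 120, 120, 120, 120, 120, 120, 120],
)

```text
time_s: 3.25
tool_pos: [0.4775, 0.0599, 0.0829]
tool_rot: [[-0.996, 0.087, 0.001], [0.087, 0.996, 0.0], [-0.001, 0.0, -1.0]]
ft_force: [-0.3, 0.2, 0.1]
grip_width: 0.0452
finger_force: 0.0
```

```bash
python3 -c "
from h import *
# arc targets: hinge H, lever heading a (deg), knob at 82 mm; hand centre 14 mm ahead along the tangent
H=np.array([.558,.0445]);s=bot.state();R=np.array(s['tool_rot'])
for a in (165,155,145,135,125,115,105,97):
    r=np.radians(a);rad=np.array([np.cos(r),np.sin(r)]);tan=np.array([rad[1],-rad[0]])
    p=H+.083*rad+.0145*tan
    d=np.r_[p-s['tool_pos'][:2],0]
    y0=np.degrees(np.arctan2(R[1,1],R[0,1]))
    print(a,np.round(R.T@d/.04,2),round(-((a-90)-y0)/5,2))"
```

```text
165 [-0.06  0.51  0.  ] 2.01
155 [-0.21  0.84  0.  ] 4.01
145 [-0.42  1.14  0.  ] 6.01
135 [-0.68  1.4   0.  ] 8.01
125 [-0.98  1.61  0.  ] 10.01
115 [-1.32  1.77  0.  ] 12.01
105 [-1.67  1.87  0.  ] 14.01
97 [-1.96  1.9   0.  ] 15.61
```

>>> play_rows(
  linear=[
    [-0.03, 0.25, 0],
    [-0.06, 0.51, 0],
    [-0.13, 0.68, 0],
    [-0.21, 0.84, 0],
    [-0.31, 0.99, 0],
    [-0.42, 1.14, 0],
    [-0.55, 1.27, 0],
    [-0.68, 1.4, 0],
  ],
  dr=[
    [0, 0, 1],
    [0, 0, 2],
    [0, 0, 3],
    [0, 0, 4],
    [0, 0, 5],
    [0, 0, 6],
    [0, 0, 7],
    [0, 0, 8],
  ],
  gripper=[120, 120, 120, 120, 120, 120, 120, 120],
)

```text
time_s: 4.05
tool_pos: [0.5097, 0.1135, 0.0833]
tool_rot: [[-0.705, 0.709, 0.001], [0.709, 0.705, 0.0], [-0.001, 0.001, -1.0]]
ft_force: [-0.0, -1.0, -1.0]
grip_width: 0.0452
finger_force: 0.4
```

```bash
python3 -c "
from h import *
H=np.array([.558,.0445]);s=bot.state();R=np.array(s['tool_rot'])
for a in (125,115,105,101):
    r=np.radians(a);rad=np.array([np.cos(r),np.sin(r)]);tan=np.array([rad[1],-rad[0]])
    p=H+.083*rad+.0145*tan
    d=np.r_[p-s['tool_pos'][:2],0]
    y0=np.degrees(np.arctan2(R[1,1],R[0,1]))
    print(a,np.round(R.T@d/.04,2),round(-((a-90)-y0)/5,2))"
```

```text
125 [-0.09  0.35  0.  ] 1.97
115 [-0.25  0.69  0.  ] 3.97
105 [-0.46  0.99  0.  ] 5.97
101 [-0.55  1.1   0.  ] 6.77
```

>>> play_rows(
  linear=[
    [-0.05, 0.17, 0],
    [-0.09, 0.35, 0],
    [-0.17, 0.52, 0],
    [-0.25, 0.69, 0],
    [-0.35, 0.84, 0],
    [-0.46, 0.99, 0],
    [-0.55, 1.1, 0],
    [-0.55, 1.1, 0],
  ],
  dr=[
    [0, 0, 1],
    [0, 0, 2],
    [0, 0, 3],
    [0, 0, 4],
    [0, 0, 5],
    [0, 0, 6],
    [0, 0, 6.8],
    [0, 0, 6.8],
  ],
  gripper=[120, 120, 120, 120, 120, 120, 120, 120],
)

```text
time_s: 4.85
tool_pos: [0.5565, 0.129, 0.0831]
tool_rot: [[-0.19, 0.982, 0.001], [0.982, 0.19, 0.0], [-0.0, 0.001, -1.0]]
ft_force: [-0.8, -0.6, 0.4]
grip_width: 0.0448
finger_force: 0.0
```

```bash
python3 -c "
from h import *
f=grab('wrist');g=f['frame'][140:480,100:540]
cv2.imwrite('pics/w2.png',cv2.cvtColor(g,cv2.COLOR_RGB2BGR))
for p in((.558,.0445,.07),(.543,.125,.104)):print(np.array(proj(f,np.array(p)))-[100,140])
plan((.543,.127,.2),10);print(bot.state()['q'])"
```

```text
[189.76548952 276.19572183]
[180.14896556 188.37719293]
lin [ 0.02 -0.33 -2.93] dr [ 0.01 -0.    0.23]
[ 5.31939738e+00  1.34716953e+01  9.43131440e+01  6.03295948e-03
  7.21536878e+01 -5.80907983e+00]
```

View pics/w2.png

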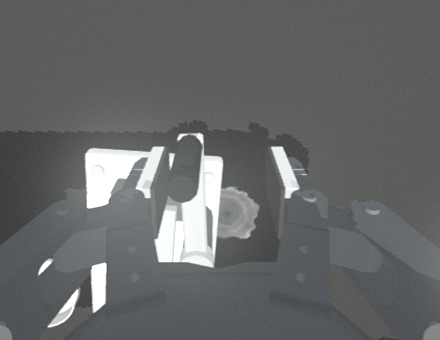

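The knob sits at the predicted fully-open spot, so the lever is open. I'll raise the hand and go above the ball.

>>> play_rows(
  linear=[
    [0, 0, -1],
    [0, 0, -2],
    [0, 0, -3],
    [0, 0, -3.2],
    [0, 0, -3.2],
  ],
  dr=[
    [0, 0, 0],
    [0, 0, 0],
    [0, 0, 0],
    [0, 0, 0.9],
    [0, 0, 0.9],
  ],
  gripper=[120, 120, 120, 120, 100],
)

```text
time_s: 5.4
tool_pos: [0.556, 0.1289, 0.2124]
tool_rot: [[-0.114, 0.993, 0.004], [0.993, 0.114, 0.0], [0.0, 0.004, -1.0]]
ft_force: [-0.6, 0.1, -0.8]
grip_width: 0.0519
finger_force: 0.0
```

```bash
python3 -c "
from h import *
plan((.541,-.1174,.21),6.6)"
```

```text
lin [-6.08 -1.08  0.06] dr [ 0.04 -0.   -0.01]
```

>>> play_rows(
  linear=[
    [-1.2, -0.2, 0],
    [-2.4, -0.4, 0],
    [-3.6, -0.65, 0],
    [-4.8, -0.85, 0],
    [-5.6, -1, 0],
    [-6.08, -1.08, 0],
    [-6.08, -1.08, 0],
    [-6.08, -1.08, 0],
  ],
  dr=[
    [0, 0, 0],
    [0, 0, 0],
    [0, 0, 0],
    [0, 0, 0],
    [0, 0, 0],
    [0, 0, 0],
    [0, 0, 0],
    [0, 0, 0],
  ],
  gripper=[100, 100, 100, 100, 100, 100, 100, 100],
)

```text
time_s: 6.2
tool_pos: [0.54, -0.1175, 0.2092]
tool_rot: [[-0.115, 0.993, -0.001], [0.993, 0.115, 0.001], [0.001, -0.001, -1.0]]
ft_force: [0.4, 0.4, -0.4]
grip_width: 0.0517
finger_force: 0.0
```

```bash
cat > mk.py <<'E'
import sys
from h import *
np.set_printoptions(precision=4,suppress=True)
g=grab('scene')
cr=g['frame'][215:345,270:420]
cv2.imwrite('pics/'+sys.argv[1],cv2.cvtColor(cv2.resize(cr,None,fx=4,fy=4,interpolation=2),cv2.COLOR_RGB2BGR))
E
python3 mk.py s3.png; python3 -c "
from h import *
plan((.541,-.1174,.113),6.6)"
```

```text
lin [-0.01  0.02  2.41] dr [-0.01 -0.01  0.01]
```

View pics/s3.png

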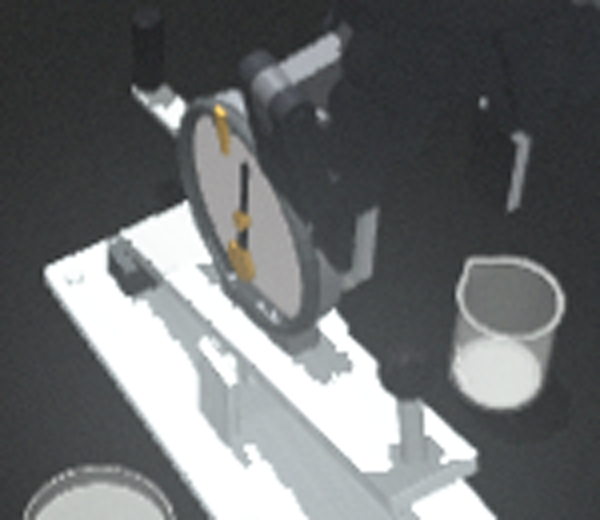

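Lever open (knob at crop (148,50)); the pads are above the ball (405,370), and the dial shows the needle tip at (245,165) with the mark to its left at (221,130). Descend and pinch.

>>> play_rows(
  linear=[
    [0, 0.02, 0.8],
    [0, 0.02, 1.5],
    [0, 0.02, 2],
    [0, 0.02, 2.3],
    [0, 0.02, 2.41],
    [0, 0.02, 2.41],
    [0, 0.02, 2.41],
  ],
  dr=[
    [0, 0, 0],
    [0, 0, 0],
    [0, 0, 0],
    [0, 0, 0],
    [0, 0, 0],
    [0, 0, 0],
    [0, 0, 0],
  ],
  gripper=[100, 100, 100, 100, 100, 110, 120],
)

```text
time_s: 6.95
tool_pos: [0.5417, -0.1175, 0.1147]
tool_rot: [[-0.114, 0.993, 0.001], [0.993, 0.114, -0.0], [-0.0, 0.001, -1.0]]
ft_force: [-0.0, 0.6, -0.2]
grip_width: 0.0453
finger_force: 0.0
```

>>> play_rows(
  linear=[
    [0, 0, 0],
    [0, 0, 0],
    [0, 0, 0],
    [0, 0, 0],
    [0, 0, 0],
    [0, 0, 0],
    [0, 0, 0],
    [0, 0, 0],
  ],
  dr=[
    [0, 0, 0],
    [0, 0, 0],
    [0, 0, 0],
    [0, 0, 0],
    [0, 0, 0],
    [0, 0, 0],
    [0, 0, 0],
    [0, 0, 0],
  ],
  gripper=[130, 140, 150, 160, 170, 180, 190, 200],
)

```text
time_s: 7.75
tool_pos: [0.5413, -0.1176, 0.1138]
tool_rot: [[-0.114, 0.993, 0.0], [0.993, 0.114, -0.0], [-0.0, 0.0, -1.0]]
ft_force: [0.0, -1.4, 0.2]
grip_width: 0.0195
finger_force: 43.5
```

```bash
cat > ang.py <<'E'
from h import *
np.set_printoptions(precision=4,suppress=True)
yaw=np.radians(6.6);bx=np.array([np.cos(yaw),np.sin(yaw),0]);by=np.array([-np.sin(yaw),np.cos(yaw),0])
O=np.array([.5307,-.0311,.05])
def onface(g,u,v,xf=-.011):
    o,d=ray(g,u,v);P=o+d*((xf-(o-O)@bx)/(d@bx));return np.array([(P-O)@by,P[2]-O[2]])
def brass(g,box=(300,225,350,290)):
    x0,y0,x1,y1=box;im=g['frame'][y0:y1,x0:x1].astype(int)
    m=((im[...,0]-im[...,2])>50).astype(np.uint8)
    n,l,s,c=cv2.connectedComponentsWithStats(m)
    return [(s[i,4],c[i]+[x0,y0],onface(g,*(c[i]+[x0,y0]))) for i in range(1,n) if s[i,4]>4]
if __name__=='__main__':
    g=grab('scene')
    for b in brass(g):print(b, np.hypot(*(b[2])))
    # hand-read positions from s3.png
    for n,p in dict(markmid=(221,131),tip=(245,166),hub=(242,221)).items():print(n,onface(g,270+p[0]/4,215+p[1]/4))
    s=bot.state();print(s['tool_pos'],s['grip_width'],s['finger_force'],s['ft_force'])
E
python3 ang.py
```

```text
(np.int32(21), array([325.0952, 246.5238]), array([0.0237, 0.118 ])) 0.12033729237536298
(np.int32(9), array([330.    , 269.6667]), array([0.0077, 0.0798])) 0.0802175098470413
(np.int32(21), array([329.9524, 279.3333]), array([0.0068, 0.0572])) 0.05759656026225406
markmid [0.0232 0.1157]
tip [0.0055 0.1124]
hub [0.0062 0.0799]
[ 0.5413 -0.1176  0.1138] 0.01917644931056958 43.484047651290894 [ 0.5533 -1.3809  1.4094]
```

>>> play_rows(
  linear=[
    [-0.12, 0, 0.13],
    [-0.23, 0, 0.27],
    [-0.335, 0, 0.42],
    [-0.43, 0, 0.57],
    [-0.515, 0, 0.73],
    [-0.59, 0, 0.9],
    [-0.59, 0, 0.9],
    [-0.59, 0, 0.9],
  ],
  dr=[
    [0, 0, 0],
    [0, 0, 0],
    [0, 0, 0],
    [0, 0, 0],
    [0, 0, 0],
    [0, 0, 0],
    [0, 0, 0],
    [0, 0, 0],
  ],
  gripper=[200, 200, 200, 200, 200, 200, 200, 200],
)

```text
time_s: 8.6
tool_pos: [0.5439, -0.1412, 0.0777]
tool_rot: [[-0.114, 0.993, -0.0], [0.993, 0.114, -0.0], [-0.0, -0.0, -1.0]]
ft_force: [-0.3, -0.1, 2.3]
grip_width: 0.0194
finger_force: 43.7
```

>>> play_rows(
  linear=[
    [0, 0, 0],
    [0, 0, 0],
    [0, 0, 0],
    [0, 0, 0],
    [0, 0, 0],
    [0, 0, 0],
    [0, 0, 0],
    [0, 0, 0],
  ],
  dr=[
    [0, 0, 0],
    [0, 0, 0],
    [0, 0, 0],
    [0, 0, 0],
    [0, 0, 0],
    [0, 0, 0],
    [0, 0, 0],
    [0, 0, 0],
  ],
  gripper=[200, 200, 200, 200, 200, 200, 200, 200],
)

```text
time_s: 9.4
tool_pos: [0.544, -0.1411, 0.0778]
tool_rot: [[-0.114, 0.993, 0.0], [0.993, 0.114, -0.0], [-0.0, 0.0, -1.0]]
ft_force: [-0.5, -3.9, 4.3]
grip_width: 0.0195
finger_force: 43.7
```

```bash
python3 ang.py|grep -v -e tip -e hub -e mid; python3 mk.py s4.png
```

```text
(np.int32(17), array([339.1176, 260.7059]), array([-0.0162,  0.1235])) 0.12457420693108008
(np.int32(9), array([337.6667, 277.6667]), array([-0.0147,  0.0832])) 0.08451980994300336
(np.int32(15), array([337.4   , 286.8667]), array([-0.0153,  0.0615])) 0.06341183590609191
[ 0.544  -0.1411  0.0778] 0.019321999370428094 43.709344267845154 [ 0.8604 -4.4455  3.9951]
```

View pics/s4.png

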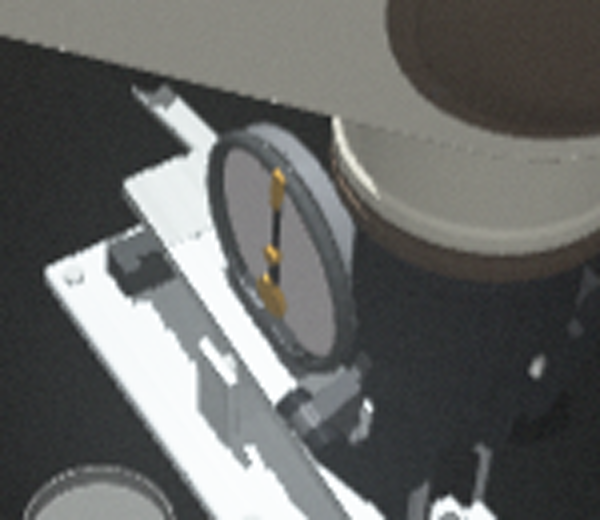

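```bash
cat > fine.py <<'E'
from ang import *
fr=[grab('scene') for _ in range(4)];g=fr[0];im=np.mean([f['frame'].astype(float) for f in fr],0)
x0,y0,x1,y1=320,240,356,300
w=np.clip(im[...,0]-im[...,2]-25,0,None)[y0:y1,x0:x1]
m=(w>15).astype(np.uint8);n,l,s,c=cv2.connectedComponentsWithStats(m)
V,U=np.mgrid[y0:y1,x0:x1];px=[]
for i in range(1,n):
    if s[i,4]>4:
        k=l==i;p=np.array([(U*w)[k].sum(),(V*w)[k].sum()])/w[k].sum();px.append(p);print(s[i],p)
g0=im.sum(2)/3
print('rows (row, darkest col weighted) between mark and hub:')
nd=[]
for v in range(int(px[0][1])+4,int(px[1][1])-2):
    r=g0[v,331:347];d=np.clip(np.median(r)-r-15,0,None);d[np.abs(np.arange(331,347)-338)>4]=0
    if d.sum()>0:nd.append((v,(d*np.arange(331,347)).sum()/d.sum()));print(nd[-1],d.max())
nd=np.array(nd)
for xf in(-.011,0,.008):
    M,H,Wt=[onface(g,*p,xf) for p in px[:3]]
    N=np.array([onface(g,u,v,xf) for v,u in nd])
    a=lambda d:np.arctan2(d[0],d[1])
    sl=np.polyfit(N[:,1],N[:,0],1)[0]
    print(xf,'hub',H,'mark',a(M-H),np.hypot(*(M-H)),'wt',a(H-Wt),'needle slope',sl,'needle mid from hub',a(N.mean(0)-H), 'mark from wt',a(M-Wt))
E
python3 fine.py
```

```text
[18 17  3 10 26] [339.05   260.6346]
[16 36  4  5 14] [337.6665 277.8478]
[15 44  6 10 39] [337.6476 288.0954]
rows (row, darkest col weighted) between mark and hub:
(264, np.float64(338.5387323943662)) 6.374999999999986
(265, np.float64(338.60432766615145)) 13.291666666666671
(266, np.float64(338.6222851746931)) 20.375
(267, np.float64(338.75553416746874)) 43.91666666666667
(268, np.float64(338.78589330469026)) 65.875
(269, np.float64(338.6478405315614)) 66.70833333333334
(270, np.float64(338.60408781226346)) 66.50000000000003
(271, np.float64(338.5841328413284)) 65.95833333333331
(272, np.float64(338.5472878998609)) 65.58333333333334
(273, np.float64(338.5228230337079)) 62.041666666666686
(274, np.float64(338.49884348496533)) 54.16666666666666
-0.011 hub [-0.0147  0.0828] mark -0.031604842549991075 0.04068987315941776 wt 0.06038604110762294 needle slope 0.048985846247375425 needle mid from hub -0.05904749861834601 mark from wt 0.002023003529957673
0 hub [0.0013 0.06  ] mark -0.03160484254999332 0.04225638808949814 wt 0.06038604110762701 needle slope 0.04898584624737461 needle mid from hub -0.05904749861834746 mark from wt 0.002023003529957647
0.008 hub [0.0129 0.0433] mark -0.031604842549990915 0.043395671675010905 wt 0.0603860411076239 needle slope 0.048985846247378326 needle mid from hub -0.059047498618345004 mark from wt 0.002023003529958155
```

```bash
cat > top.py <<'E'
from ang import *
W=lambda x,y,z:O+bx*x+by*y+np.array([0,0,z])
fr=[grab('top') for _ in range(4)];g=fr[0];im=np.mean([f['frame'].astype(float) for f in fr],0)
for src,I in(('start',cv2.imread('pics/top0.png')[...,::-1].astype(float)),('now',im)):
    w=np.clip(I[...,0]-I[...,2]-20,0,None);w[:220]=0;w[275:]=0;w[:,:320]=0;w[:,405:]=0
    m=(w>10).astype(np.uint8);n,l,s,c=cv2.connectedComponentsWithStats(m)
    for i in range(1,n):
        if s[i,4]>2:
            k=l==i;V,U=np.nonzero(k);print(src,s[i],(U*w[k]).sum()/w[k].sum(),(V*w[k]).sum()/w[k].sum())
for th,mk in((-.26,.1),(-.26,.16),(.10,.1),(.10,.16)):
  for x in(-.011,-.005):
    a=mk-th; hub=(-.07*np.sin(th),.07*np.cos(th))
    M=W(x,hub[0]+.04*np.sin(a),hub[1]+.04*np.cos(a));Hb=W(x,*hub)
    print(th,mk,x,'mark',proj(g,M),'hub',proj(g,Hb),'tip',proj(g,W(x,hub[0],hub[1]+.032)))
s=grab('scene')
for th,mk in((-.26,.1),(-.26,.16),(.10,.1),(.10,.16)):
  for x in(-.011,-.005):
    a=mk-th; hub=(-.07*np.sin(th),.07*np.cos(th))
    print('scene',th,mk,x,'mark',proj(s,W(x,hub[0]+.04*np.sin(a),hub[1]+.04*np.cos(a))),'hub',proj(s,W(x,*hub)))
cr=im[210:290,315:430].astype(np.uint8)
cv2.imwrite('pics/t5.png',cv2.cvtColor(cv2.resize(cr,None,fx=6,fy=6,interpolation=2),cv2.COLOR_RGB2BGR))
E
python3 top.py
```

```text
start [352 248  10   4  26] 354.80983302411875 249.55936920222635
now [367 245  16   5  37] 374.3163025210084 247.49865546218487
-0.26 0.1 -0.011 mark (np.float64(353.19847304789675), np.float64(252.00912457410345)) hub (np.float64(360.0448814519363), np.float64(252.6433901015289)) tip (np.float64(361.4741506080737), np.float64(251.22744336899012))
-0.26 0.1 -0.005 mark (np.float64(352.73905429836975), np.float64(248.37851653431463)) hub (np.float64(359.6011944229353), np.float64(249.1725261741515)) tip (np.float64(361.0122670822791), np.float64(247.62376050662203))
-0.26 0.16 -0.011 mark (np.float64(351.82184344244), np.float64(252.21304569683113)) hub (np.float64(360.0448814519363), np.float64(252.6433901015289)) tip (np.float64(361.4741506080737), np.float64(251.22744336899012))
-0.26 0.16 -0.005 mark (np.float64(351.36385929458845), np.float64(248.58591634456064)) hub (np.float64(359.6011944229353), np.float64(249.1725261741515)) tip (np.float64(361.0122670822791), np.float64(247.62376050662203))
0.1 0.1 -0.011 mark (np.float64(377.11436097670565), np.float64(248.92223334311672))
[... 1368 characters left out ...]
 hub (np.float64(329.63962283024756), np.float64(269.07595731515596))
scene 0.1 0.1 -0.011 mark (np.float64(335.5355293883145), np.float64(262.979203618555)) hub (np.float64(334.75658799391454), np.float64(280.0404734808189))
scene 0.1 0.1 -0.005 mark (np.float64(338.8872740826878), np.float64(261.49011630511137)) hub (np.float64(337.99061162073326), np.float64(278.55771063825375))
scene 0.1 0.16 -0.011 mark (np.float64(334.6934971844459), np.float64(261.9939233999756)) hub (np.float64(334.75658799391454), np.float64(280.0404734808189))
scene 0.1 0.16 -0.005 mark (np.float64(338.0410477471555), np.float64(260.510561280236)) hub (np.float64(337.99061162073326), np.float64(278.55771063825375))
```

View pics/t5.png

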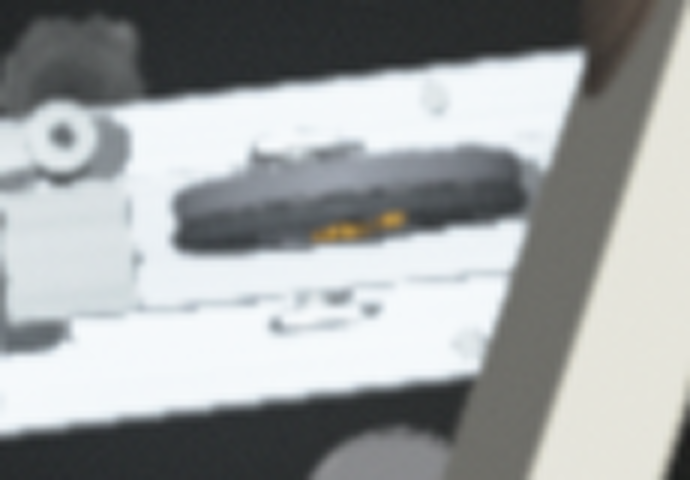

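```bash
cat > t2.py <<'E'
from ang import *
fr=[grab('top') for _ in range(6)];g=fr[0];im=np.mean([f['frame'].astype(float) for f in fr],0)
for n,I,c in(('start',cv2.imread('pics/top0.png')[...,::-1].astype(float),(348,368)),('now',im,(362,388))):
    print(n,c);w=I[...,0]-I[...,2];print(np.round(w[243:254,c[0]:c[1]]).astype(int))
E
python3 t2.py
```

```text
start (348, 368)
[[-15 -14 -16 -15 -18 -18 -16 -16 -13 -12 -13 -11 -10 -13  -9  -9 -11  -9
  -12  -9]
 [-14 -13 -11 -15 -12 -13 -12 -10  -9 -10  -9 -11 -11 -11 -10  -9  -9  -8
   -8  -8]
 [ -9 -11  -9  -9 -11  -9 -10 -10 -11 -10 -11 -12 -11 -11 -12 -12 -10  -8
  -10 -11]
 [-11  -7  -9 -10 -11 -11 -12 -12  -9 -11 -11 -11 -13 -11 -13  -9 -11 -11
  -12 -11]
 [-13  -9 -11  -9  -8  -6  -7  -5  -8  -9 -10 -12  -9  -9  -8  -9  -9 -10
   -9 -10]
 [-11 -11  -9  -2  22  39  42  36  16  13   9   3   6  10   2  -3  -8 -11
  -12 -11]
 [-12 -12  -8  19  79 115 118  95  55  51  43  36  38  35  26   7  -8  -8
  -10 -13]
 [-10  -8  -8  19  74 107 111  88  56  55  47  41  39  34  26   8  -5  -9
  -11 -11]
 [ -8  -7  -6   0  29  55  63  46  26  21  13   9   3  -1  -3  -5  -9 -10
  -12  -9]
 [-10 -11 -14  -8  -8  -1   3  -1  -6  -8  -9 -12  -9 -10  -9  -8  -8  -8
   -8  -5]
 [-15 -17 -16 -16 -16 -10 -10 -10 -10 -11  -9  -7  -5  -5  -5  -5  -4  -4
   -5  -4]]
now (362, 388)
[[-10 -10 -10  -9 -10  -9 -10  -9 -10  -9 -10 -10 -10 -10 -10 -10 -10 -10
  -10  -8 -10 -10 -10  -9  -9  -8]
 [-10 -10 -10 -10 -10 -
[... 367 characters left out ...]
35  51  72
   72  50  14  -5  -8  -7  -7  -7]
 [-10  -9 -10  -8   1  24  41  66  90  84  98  96  71  53  34  20  16  14
   10   3  -6  -9 -12 -12 -12 -11]
 [ -9 -11 -11  -9   8  48  66  76  85  65  67  66  43  26   9  -1  -7 -10
  -12 -13 -14 -15 -16 -13 -13 -12]
 [-12 -12 -12 -12  -1  16  18  18  15   5   3   2  -2  -7 -10 -13 -14 -16
  -12 -11 -12 -10 -10  -9  -8  -9]
 [-12 -14 -15 -14 -13 -12 -13 -11 -11 -13 -12 -12 -13 -12 -12 -12 -11 -10
   -9  -9  -9  -9  -8  -8  -9  -8]
 [-13 -12 -12 -13 -12 -10 -10  -9 -10 -10 -10 -10 -10 -10  -9  -9  -9  -8
   -8  -8  -8  -9  -8  -8  -8  -8]
 [ -9  -9  -9 -10 -10  -9  -8  -9  -9  -8  -8  -9  -9  -8  -8  -8  -8  -9
   -8  -8  -8  -8  -8  -8  -8  -8]]
```

```bash
cat > tri.py <<'E'
from ang import *
f=grab('top');g=grab('scene')
def tri(p,q):
    (o1,d1),(o2,d2)=ray(f,*p),ray(g,*q)
    s=np.linalg.lstsq(np.c_[d1,-d2],o2-o1,rcond=None)[0];a=o1+d1*s[0];b=o2+d2*s[1];P=(a+b)/2-O
    return np.r_[P@bx,P@by,P[2]]*1000,np.linalg.norm(a-b)*1000
for n,p,q in(('mark start',(354.0,249.5),(325.1,246.5)),('mark now',(379.8,246.2),(339.05,260.63)),
  ('weight now',(370,248.5),(337.6,288.1)),('hub now',(372.6,248),(337.67,277.85)),('hub start',(359.6,249.5),(330,269.7))):print(n,*tri(p,q))
for th in(-.26,.1,.12):print(th,'hub y',-70*np.sin(th),70*np.cos(th))
E
python3 tri.py
```

```text
mark start [ -7.126   30.4616 109.8702] 0.645852384186077
mark now [ -7.6122 -11.0476 116.9044] 0.046398332915512853
weight now [-3.2622 -3.115  40.5989] 1.920540348266889
hub now [-5.0479 -4.6628 68.8805] 1.6168535150745378
hub start [-5.0213 17.7349 66.3118] 0.98761896496277
-0.26 hub y 17.99563863245086 67.64729846941593
0.1 hub y -6.988339165277971 69.65029156946181
0.12 hub y -8.379854510224355 69.49660450977063
```

>>> play_rows(
  linear=[
    [0.03, 0, -0.06],
    [0.055, 0, -0.115],
    [0.085, 0, -0.17],
    [0.11, 0, -0.23],
    [0.11, 0, -0.23],
    [0.11, 0, -0.23],
    [0.11, 0, -0.23],
    [0.11, 0, -0.23],
  ],
  dr=[
    [0, 0, 0],
    [0, 0, 0],
    [0, 0, 0],
    [0, 0, 0],
    [0, 0, 0],
    [0, 0, 0],
    [0, 0, 0],
    [0, 0, 0],
  ],
  gripper=[200, 200, 200, 200, 200, 200, 200, 200],
)

```text
time_s: 11.15
tool_pos: [0.5434, -0.1367, 0.0868]
tool_rot: [[-0.114, 0.993, -0.0], [0.993, 0.114, 0.0], [0.0, -0.0, -1.0]]
ft_force: [0.4, -5.7, 4.5]
grip_width: 0.0192
finger_force: 43.7
```

>>> play_rows(
  linear=[
    [0, 0, 0],
    [0, 0, 0],
    [0, 0, 0],
    [0, 0, 0],
    [0, 0, 0],
    [0, 0, 0],
    [0, 0, 0],
    [0, 0, 0],
  ],
  dr=[
    [0, 0, 0],
    [0, 0, 0],
    [0, 0, 0],
    [0, 0, 0],
    [0, 0, 0],
    [0, 0, 0],
    [0, 0, 0],
    [0, 0, 0],
  ],
  gripper=[200, 200, 200, 200, 200, 200, 200, 200],
)

```text
time_s: 11.95
tool_pos: [0.5434, -0.1367, 0.0868]
tool_rot: [[-0.114, 0.993, -0.0], [0.993, 0.114, 0.0], [0.0, -0.0, -1.0]]
ft_force: [0.1, -5.6, 2.8]
grip_width: 0.0189
finger_force: 43.7
```

```bash
sed -i "s/print(n,c);/print(n,c);\n    if n=='start': continue\n    /" t2.py; python3 t2.py; python3 - <<'E'
from ang import *
fr=[grab('scene') for _ in range(4)];im=np.mean([f['frame'].astype(float) for f in fr],0)
w=np.clip(im[...,0]-im[...,2]-25,0,None);w[:235]=0;w[300:]=0;w[:,:315]=0;w[:,356:]=0
n,l,s,c=cv2.connectedComponentsWithStats((w>15).astype(np.uint8))
for i in range(1,n):
    if s[i,4]>4:
        V,U=np.nonzero(l==i);k=w[V,U];print(s[i],(U*k).sum()/k.sum(),(V*k).sum()/k.sum())
E
```

```text
start (348, 368)
now (362, 388)
[[-10 -10 -10 -10 -11 -10 -10 -10  -9 -10  -8 -10 -10  -8 -10 -10 -10  -9
   -9  -9 -10 -10  -8  -8  -8  -8]
 [-10 -11  -9 -10 -10 -10 -10 -10 -10 -11 -10  -9  -9  -8 -10  -9 -10  -9
   -8  -9 -10  -8  -8  -9  -8  -8]
 [-11 -11 -12 -11 -10 -11 -10 -10 -10  -6   3   8  18  15   0  -9  -9  -8
   -7  -9  -9  -8  -7  -7  -6  -6]
 [-11 -11 -11  -9  -8  -5  -2  -2  -2  14  46  64  76  66  20  -6  -8  -7
   -7  -7  -6  -7  -6  -6  -6  -6]
 [-10  -8  -4   1   6  16  44  55  50  52  79  94  92  70  23  -3  -8  -6
   -7  -8  -7  -8  -8  -8  -8  -8]
 [ -8   2  27  46  56  64  97 117 106  76  67  65  50  28   3 -10  -9  -8
   -8 -10 -11 -12 -12 -13 -12 -14]
 [ -7  18  61  89  99  88  92  95  80  50  29  20   6  -4 -10 -12 -13 -12
  -13 -14 -17 -12 -11 -12 -11 -11]
 [ -9   8  37  53  48  34  20  12   6  -2  -5  -7 -12 -14 -14 -16 -13 -11
  -11 -10 -10  -7  -7  -7  -7  -7]
 [-13  -9  -4  -4  -7 -10  -9 -10 -11 -11 -11 -11 -11 -11 -11 -10  -8  -7
   -8  -7  -7  -6  -6  -6  -6  -6]
 [-12 -11 -12 -11 -10  -9  -8  -7  -7  -7  -8  -7  -7  -8  -7  -7  -6  -6
   -6  -6  -6  -6  -6  -6  -6  -6]
 [ -7  -7  -8  -7  -7  -6  -6  -6  -7  -6  -6  -6  -6  -6  -6  -6  -6  -6
   -6  -6  -6  -6  -6  -6  -6  -6]]
[335 252   3  11  23] 335.6025784753363 256.0630605381166
[334 273   4   6  15] 335.70811003929975 275.22329403358344
[333 281   6  10  39] 335.641433418151 285.43871925360475
```

```bash
cat >> tri.py <<'E'
print('third')
m=tri((373.6,246.7),(335.6,256.06));print('mark',*m)
for th in(.005,.015,.025):
    print(th,'hub model scene',proj(g,O+bx*-.005+by*(-.07*np.sin(th))+[0,0,.07*np.cos(th)]),'err if model hub',(m[0][1]+70*np.sin(th))/(m[0][2]-70*np.cos(th)))
ball=np.array([.541,-.1174,.1323])-O
p0=np.array([ball@by,ball[2]])*1000
for n,th,dp,(x,y,z) in(('start',-.26,(0,0),tri((354.0,249.5),(325.1,246.5))[0]),('2',.1,(-23.6,-36),tri((379.8,246.2),(339.05,260.63))[0]),('3',.015,(-19.2,-27),m[0])):
    d=np.array([y,z])-p0-dp;yy=d@[np.cos(th),np.sin(th)]-105;zz=d@[-np.sin(th),np.cos(th)]+58
    print(n,'mark in gauge',yy,zz,'m',yy/(zz-70), 'via O',(np.array([y,z])@[np.cos(th),np.sin(th)])/(np.array([y,z])@[-np.sin(th),np.cos(th)]-70))
    print('  ball',p0+dp,'theta from ball',np.arctan2(58,105)-np.arctan2((p0+dp)[1],-(p0+dp)[0]))
print(p0)
E
python3 tri.py|sed -n '/third/,$p'
```

```text
third
mark [ -7.2933  -0.8838 117.3411] 0.07288132661516782
0.005 hub model scene (np.float64(335.75502710455567), np.float64(275.6371120148629)) err if model hub -0.01127502356497922
0.015 hub model scene (np.float64(335.9903387731836), np.float64(275.9314868618925)) err if model hub 0.003509701390766532
0.025 hub model scene (np.float64(336.22572362424705), np.float64(276.2290122128427)) err if model hub 0.018285135906040088
start mark in gauge 1.3408484460424432 114.81800742040504 m 0.02991762738278215 via O 0.02709265921560007
  ball [-86.9119  82.3   ] theta from ball -0.25348024626588017
2 mark in gauge 1.0161081095629214 118.3218121723489 m 0.021027938810299154 via O 0.01430884084545924
  ball [-110.5119   46.3   ] theta from ball 0.10792632617328785
3 mark in gauge 1.1468854124482704 118.45571949811976 m 0.023668731458889456 via O 0.01851180112853708
  ball [-106.1119   55.3   ] theta from ball 0.024246958933953566
[-86.9119  82.3   ]
```

```bash
python3 -c "
from h import *
s=bot.state();print(s['ft_force'],s['finger_force'],s['time_s'],bot.hand_in())"
```

```text
the job is handed in; nothing more can be done
[-0.61257812 -5.22396662  3.75810636] 43.734426498413086 12.55 None
```

I handed the job in at 12.6 s, still holding the gauge, with the clamp lever swung open and the tilt at about 0.02 rad; my estimate of the set mark is also about 0.02 rad, the pointer was inferred from the tilt rather than read off the dial, and no verdict came back.

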